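Shut the sample drawer and press the price-label holder home behind the shelf lip

ROBOT

A 7-joint arm with a two-finger parallel gripper is mounted at the origin on the work surface. World frame = base frame: x ahead of the robot, y to its left, z up, the work surface at z = 0. Lengths are in m, angles in degrees, forces in N, time in s.
With the tool pointing down it reaches from about 0.425 to 0.925 m from the base axis. Payload 6.8 kg.
Tool frame: the origin (TCP) lies on the centre line of the jaws, within the pads' length; the fingertips stand 17 mm ahead of it and the grasp point (between the pads) lies 2 mm behind it; x points along the fingers, z is the direction in which the jaws open and shut, and the axes are right-handed (so a half turn about x gives the same grasp; the last joint's range is limited). The gripper opens to 88 mm and grips with 3 to 60 N. Pads are 20 mm wide; open, the fingers measure 115 mm over their backs; the gripper's body (75 mm by 178 mm) begins 61 mm behind the grasp point.
Start: joints at [-76.496, 27.33, 1.283, 89.118, -0.659, 63.558, -4.761], TCP at [0.228, 0.636, 0.24] pointing down, gripper open.
Joint ranges: [-169.35, 169.35], [-19.33, 120.38], [-80.79, 83.38], [13.8, 139.57], [-78.32, 258.32], [9.67, 109.79], [-169.56, 169.56]. Speed limits (degrees/s): [136.94, 136.94, 180, 180, 180, 180, 180].

INTERFACE

Orientations are given as a 3x3 rotation matrix whose columns are the frame's x, y, z axes.
In Python, from workcell import manip, vision gives the robot as it stands. The module is installed in compiled form; this text tells all that it offers.
- The arm moves only by the tool send_rows, never from a script. Its argument "targets" is a list that holds one entry, the list of rows, each a list of 4 numbers: the shift along the tool's x, y, z in mm, then the turn about the tool's x in degrees. In form: [[[dx, dy, dz, yaw], ...]]. A call has 1 to 10 rows; each row is the pose to reach, as a shift and turn from the pose measured when the call began, along the tool's axes at that moment; what a row does not reach only later rows make up. A row lasts 1/8 s, in which the tool goes at most 62.5 mm and 10.7 degrees, less where a joint would pass 70% of its speed; a pose out of reach is approached as far as the arm can. A call with a gripper value outside its range is refused whole. "jaw" is the gripper's target within -1 to 1 (fully open at 1, half-way at 0, shut at -1), set as the call begins (left out, the last holds). The fingers move at their own pace and stop on an object; "grip_force" is the grip in N (left out, the last holds). Time passes only in rows, so rows that repeat a pose let the fingers close. It gives the time, the measured TCP pose, the force and the opening at its end, in the units of the state.
- manip.read_state(): the state, without advancing time (a new reading comes with each control period).
- vision.capture(name): name is "scene" or "top"; returns a dict with "image" (400x640x3 uint8, red, green, blue), "mtx" (3x3 intrinsics, pixels), "D" ([k1, k2, p1, p2, k3] as OpenCV has them; the pictures are not rectified), "cam_to_world" (4x4, takes a point from camera to world coordinates). Camera axes: x right, y down, z forward; pixel columns grow to the right and rows downward; lengths in m; the calibration is good to about 2 mm. A picture is of the moment at which its call begins. There is no depth.
- manip.job_done(): hands the job in, once; it reports no verdict.
The state is a dict: "time_s": time; "joint_positions": joint angles; "qd": joint speeds; "effort": joint torques, N m; "eef_pos": TCP position; "eef_rot": TCP orientation; "ft_force": force on the tool from outside, world axes, zero at the start; "wrist_torque": the same for the moment, N m; "grip_width": finger opening in m.
Only numpy, scipy, OpenCV 4.12 (cv2) and the standard library are available. Lean on these libraries where they do the work, as an engineer would, in place of code of your own. Each camera call takes 0.05 s, during which the arm holds its last target.

TASK

Close up the wooden sample chest: first push its open drawer fully shut, then take the copper-coloured price-label holder out of its block and push it down behind the copper lip along the chest's top front edge, white label still facing outwards over the drawer, until you feel the sprung seat go right down to its stop. Finish while still holding the holder there, pressed fully home against the spring (let go and it pops up again), so that I can fasten it. Do not ram it, and leave the blue holder and the other goods standing as they are.

Things in the scene. Friction and masses are not known exactly. Their poses are not given: they have to be found in the camera images.
- chest: Fixed wooden chest, 200 mm deep (x), 280 mm wide (y), 122 mm high; origin at the centre of its underside, z up; its -x face, 100 mm from the origin, is the front with the drawer. A tray of wood pieces stands fixed on its top, from 23 mm behind the origin backwards, up to 150 mm above the table.
- drawer (a joint): How far the chest's drawer is pulled out towards the front, m: 0 = shut, 0.10 = limit; starts 0.05 to 0.09 open. It slides along the chest's x with about 2 N of friction and stays where left.
- drawer_handle (a point): Centre of the drawer's bar handle: dark round bar 10 mm thick, 100 mm long along the chest's y, 45 mm above the table, 24 mm in front of the drawer's front board (which spans 12 to 76 mm above the table); moves with the drawer. Pushing on it shuts the drawer.
- pocket (a point): Middle of the label pocket's mouth, 122 mm above the table; axes as the chest's. A slot 12 mm (x) by 84 mm (y) between the copper lip (8 mm thick, in front, its flared edge rising 8 mm more and leaning forward) and the chest's top. 22 mm down lies a red sprung seat that yields 8 mm, pushing back 3 N at first, 7 N at its stop: the holder's foot is then 30 mm below the mouth.
- holder_grip (a point): Grip point of the copper label holder, an upright plate 95 mm tall, 70 mm wide (y), 10 mm thick (x), its lowest 42 mm 7 mm thick: mid width and thickness, 70 mm above its foot. White label on its -x face, z up. About 60 g. Starts in a groove 9 mm wide, 22 mm deep, of a dark wooden block 60 x 100 x 30 mm, label roughly towards the robot, foot 8 mm above the table.
- holder_foot (a point): Middle of the lower edge of the copper-coloured holder.
- holder_label (a point): Middle of the white label face of the copper-coloured holder, 6 mm in front (-x) of the grip point.
- spare_grip (a point): Same point of the other, blue label holder (same shape), upright in a block of its own; to be left alone.
- tall_jar: jar of dark wood chips with copper cap, 60 mm diameter, 120 mm tall; origin at the middle of its underside; a bystander
- short_jar: jar of dark wood chips with copper cap, 70 mm diameter, 85 mm tall; origin at the middle of its underside; a bystander
- blue_bottle: small amber bottle with blue cap, 34 mm diameter, 62 mm tall; origin at the middle of its underside; a bystander
- log: dark block of aromatic wood, 50 x 90 x 45 mm; origin at the middle of its underside; a bystander
- scoop: metal spoon about 150 mm long, lying flat; origin at the middle of its underside; a bystander
There are look-alikes about, which are no part of the job. Of the things that look like the part that bears holder_grip, the middle-sized one is meant.

How it is judged (in metres and radians):
On the way, in this order (a step that is already met when the one before it is completed fails the run):
1. the drawer is shut (value of joint drawer below 0.006 m), for 0.2 s.
2. with the drawer shut, the copper-coloured holder is lifted out of its block (value of joint drawer below 0.006 m and height (world z) of holder_foot above 0.05 m and contact force between the fingers and holder above 1 N), for 0.1 s.
3. the holder is pressed home behind the lip (z of holder_foot in the frame of pocket below -0.0265 m and x of holder_foot in the frame of pocket between -0.006 and 0.006 m and y of holder_foot in the frame of pocket between -0.011 and 0.011 m and angle between the z axis of holder_grip and the z axis of pocket, either way round below 0.12 rad and x of holder_label in the frame of pocket below 0 m and contact force between holder and chest above 3 N and contact force between the fingers and holder above 2 N), for 0.5 s.
At the end, for the whole second after the job is handed in: Drawer within 6 mm of shut; copper holder in the pocket, label outwards, upright to 0.12 rad, foot 26.5 mm or more below the mouth and within 6 mm (x), 11 mm (y) of its middle, at rest, fingers on it, bearing on the chest with over 3 N; other goods within 30 mm of their starts (all of step 3 and value of joint drawer below 0.006 m and linear speed of holder below 0.02 m/s and distance of each of spare_grip, tall_jar, short_jar, blue_bottle, log, scoop from where it was at the start of the episode below 0.03 m); the arm keeps its last pose, push and grip.
It fails at once if the holder is rammed against the chest (over 45 N) (contact force between holder and chest above 45 N).
It fails at once if the blue holder or a bystander is moved by over 30 mm (distance of any of spare_grip, tall_jar, short_jar, blue_bottle, log, scoop from where it was at the start of the episode above 0.03 m).
It also fails if it takes over 58 s, if anything falls off the work surface, if the arm or the gripper's body presses on something with over 40 N, if the wrist force passes 120 N, or if a joint passes its speed limit or range.

## Working session

There is one attempt and no reset: what is moved stays moved. The work goes in short steps, Python scripts to look and compute and a tool call to move; the robot and the scene stay as the last step left them, time stands still between calls to the robot, and variables do not carry over. Pictures are saved under pics/ and viewed, and the job is handed in when it is done.

Besides the shell and the picture viewer there is one more tool, called after ">>>" by a JSON object that holds its "fn" and its "kwargs", one argument or row to a line. send_rows: Moves the arm, as the interface text tells. Its arguments: {"type":"object","properties":{"targets":{"type":"array"},"jaw":{"type":"number"},"grip_force":{"type":"number"}},"required":["targets"]}

```bash
mkdir -p pics; python3 - <<'E'
from workcell import manip, vision
import cv2,numpy as np
s=manip.read_state(); print({k:np.round(v,3).tolist() for k,v in s.items()})
for n in("scene","top"):
    c=vision.capture(n); cv2.imwrite(f"pics/{n}0.png",c["image"][:,:,::-1]); np.savez(f"{n}0.npz",**c)
    print(n,np.round(c["mtx"],1).tolist(),c["D"],np.round(c["cam_to_world"],3).tolist())
E
```

```text
{'time_s': 0.0, 'joint_positions': [-76.498, 27.376, 1.279, 89.176, -0.66, 63.556, -4.763], 'qd': [-0.03, 0.046, 0.062, 0.015, 0.003, -0.053, -0.119], 'effort': [-0.001, -58.285, 1.534, -27.26, -0.054, 0.017, 0.0], 'eef_pos': [0.227, 0.635, 0.239], 'eef_rot': [[-0.0, -0.941, 0.337], [-0.002, 0.337, 0.941], [-1.0, -0.0, -0.002]], 'ft_force': [0.002, -0.12, 0.058], 'wrist_torque': [0.017, -0.005, -0.009], 'grip_width': 0.088}
scene [[453.0, 0.0, 320.5], [0.0, 453.0, 195.4], [0.0, 0.0, 1.0]] [0.01856249 0.         0.         0.         0.        ] [[-0.512, 0.657, -0.554, 1.255], [0.859, 0.379, -0.344, 0.415], [-0.016, -0.652, -0.758, 1.052], [0.0, 0.0, 0.0, 1.0]]
top [[449.9, 0.0, 317.4], [0.0, 449.9, 195.3], [0.0, 0.0, 1.0]] [0.03561063 0.         0.         0.         0.        ] [[-0.012, -0.997, 0.07, 0.465], [-1.0, 0.012, 0.006, -0.008], [-0.007, -0.07, -0.998, 1.465], [0.0, 0.0, 0.0, 1.0]]
```

View pics/scene0.png

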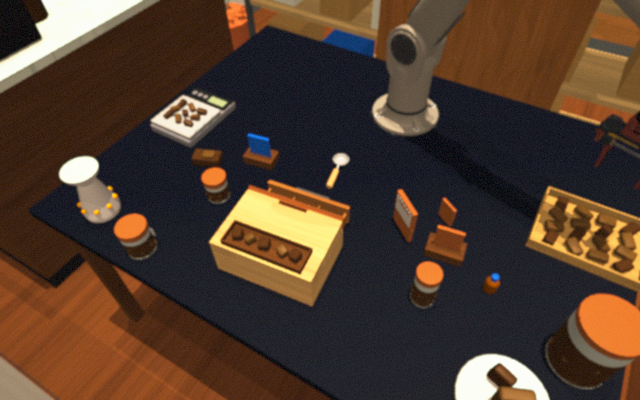

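View pics/top0.png

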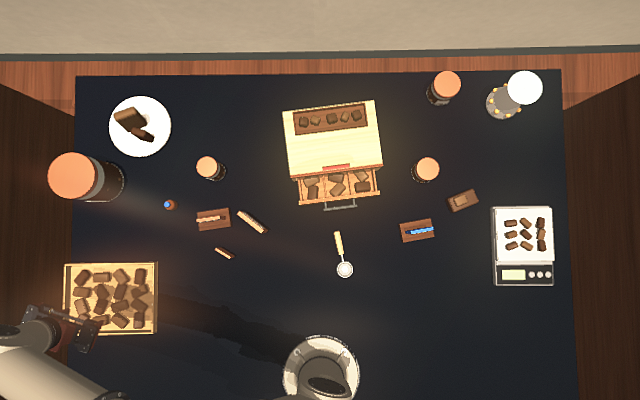

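```bash
python3 - <<'E'
import cv2
t=cv2.imread("pics/top0.png"); s=cv2.imread("pics/scene0.png")
cv2.imwrite("pics/t_a.png",cv2.resize(t[150:270,150:280],None,fx=5,fy=5,interpolation=2)[:600])
cv2.imwrite("pics/t_b.png",cv2.resize(t[90:220,270:400],None,fx=4.6,fy=4.6,interpolation=2))
cv2.imwrite("pics/s_a.png",cv2.resize(s[170:320,370:520],None,fx=4,fy=4,interpolation=2))
cv2.imwrite("pics/s_b.png",cv2.resize(s[160:310,200:370],None,fx=4,fy=4,interpolation=2))
E
```

```text
(no output)
```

View pics/t_a.png

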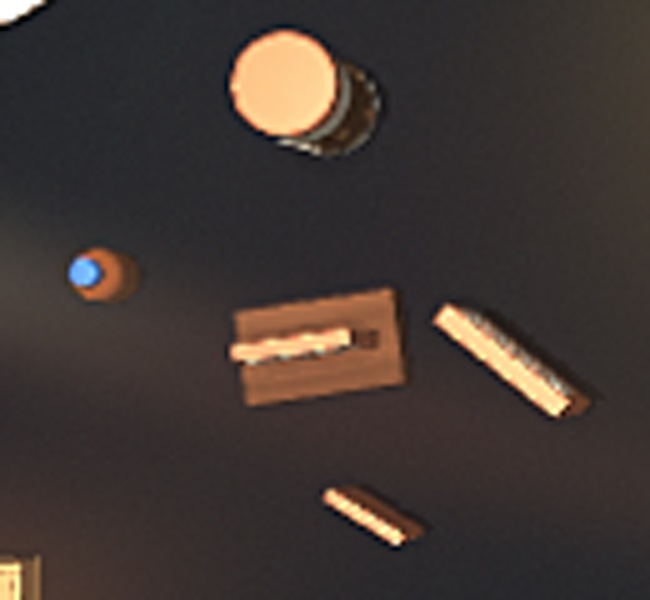

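View pics/t_b.png

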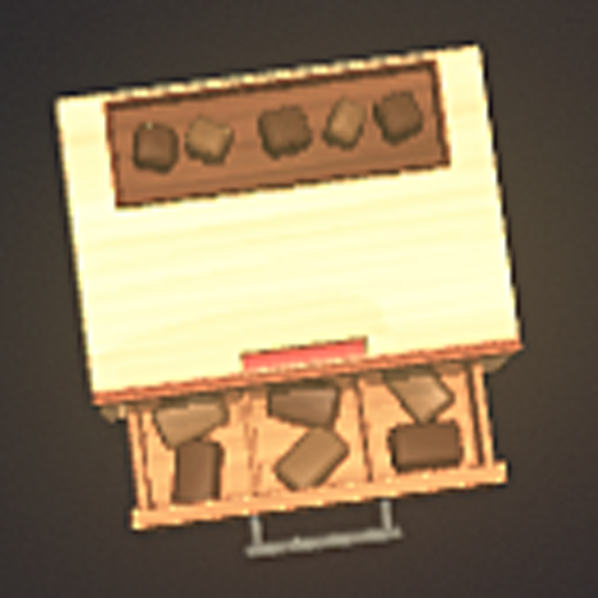

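View pics/s_a.png

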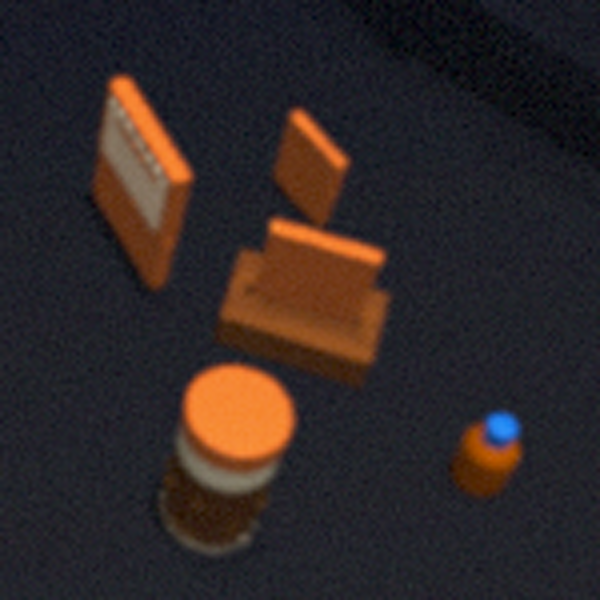

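View pics/s_b.png

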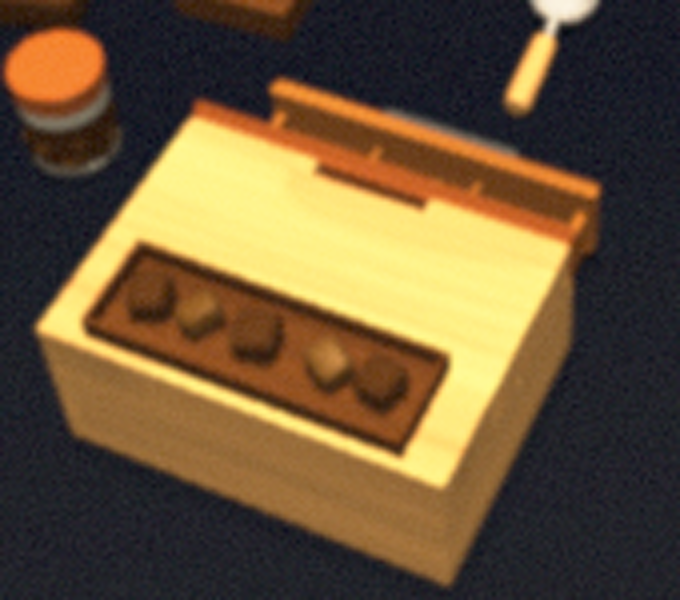

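```bash
cat > h.py <<'E'
import numpy as np,cv2
def load(n): return dict(np.load(n+".npz"))
def ray(c,uv):
    p=cv2.undistortPoints(np.array(uv,float).reshape(-1,1,2),c["mtx"],c["D"]).reshape(-1,2)
    d=np.c_[p,np.ones(len(p))]@c["cam_to_world"][:3,:3].T
    return c["cam_to_world"][:3,3],d
def plane(c,uv,z):
    o,d=ray(c,uv); t=(z-o[2])/d[:,2]; return o+t[:,None]*d
def tri(c1,u1,c2,u2):
    o1,d1=ray(c1,u1);o2,d2=ray(c2,u2);out=[]
    for a,b in zip(d1,d2):
        a=a/np.linalg.norm(a);b=b/np.linalg.norm(b)
        s=np.linalg.lstsq(np.c_[a,-b],o2-o1,rcond=None)[0]
        p,q=o1+s[0]*a,o2+s[1]*b; out.append(np.r_[(p+q)/2,np.linalg.norm(p-q)])
    return np.array(out)
def proj(c,P):
    T=np.linalg.inv(c["cam_to_world"]); r,_=cv2.Rodrigues(T[:3,:3])
    return cv2.projectPoints(np.array(P,float).reshape(-1,1,3),r,T[:3,3],c["mtx"],c["D"])[0].reshape(-1,2)
E
python3 - <<'E'
from h import *
t=load("top0"); s=load("scene0")
def rect(c,m,z,name):
    cs,_=cv2.findContours(m.astype(np.uint8),cv2.RETR_EXTERNAL,cv2.CHAIN_APPROX_NONE)
    k=max(cs,key=cv2.contourArea); P=plane(c,k.reshape(-1,2),z)[:,:2]
    r=cv2.minAreaRect((P*1000).astype(np.float32)); print(name,np.round(r[0],1),np.round(r[1],1),round(r[2],2),len(k))
    return k
im=t["image"].astype(int); R,G,B=im[...,0],im[...,1],im[...,2]
hsv=cv2.cvtColor(t["image"],cv2.COLOR_RGB2HSV)
def box(m,x0,y0,x1,y1):
    o=np.zeros_like(m); o[y0:y1,x0:x1]=m[y0:y1,x0:x1]; return o
print(hsv[168,330:348:4], hsv[140,330],hsv[176,300:380:20],hsv[217,213],hsv[226,218])
red=box((R>170)&(G<130)&(B<140),315,155,360,175); print(red.sum()); 
for y in range(160,174): print(y,[tuple(im[y,x]) for x in (325,335,345)])
yel=box((G>180)&(R>220)&(B>110),275,95,390,185); k=rect(t,yel,.122,"top wood")
rect(t,red,.122,"red@mouth"); rect(t,red,.100,"red@seat")
cop=box((R>200)&(G>140),190,205,232,230); 
rect(t,cop,.103,"holder top edge")
blk=box((R>75)&(R-B>25),190,200,233,235); rect(t,blk,.03,"block")
for a,b,z,n in((190,195,225,.0),)[:0]:pass
E
```

```text
[[  5 147 255]
 [  7 139 255]
 [ 12 121 255]
 [ 16 110 255]
 [ 13 133 240]] [ 29  51 255] [[ 10 154 213]
 [ 13 145 169]
 [ 14 119 180]
 [ 15 131 197]] [ 17 109 255] [ 11 145 148]
115
160 [(np.int64(255), np.int64(251), np.int64(199)), (np.int64(254), np.int64(249), np.int64(188)), (np.int64(255), np.int64(251), np.int64(196))]
161 [(np.int64(254), np.int64(250), np.int64(193)), (np.int64(254), np.int64(250), np.int64(192)), (np.int64(255), np.int64(252), np.int64(193))]
162 [(np.int64(254), np.int64(250), np.int64(192)), (np.int64(255), np.int64(251), np.int64(194)), (np.int64(255), np.int64(254), np.int64(187))]
163 [(np.int64(255), np.int64(251), np.int64(194)), (np.int64(255), np.int64(255), np.int64(195)), (np.int64(243), np.int64(220), np.int64(142))]
164 [(np.int64(255), np.int64(254), np.int64(197)), (np.int64(255), np.int64(255), np.int64(184)), (np.int64(192), np.int64(97), np.int64(67))]
165 [(np.int64(255), np.int64(255), np.int64(193)), (np.int64(143), np.int64(91), np.int64(58)), (np.int64(255), np.int64(123), np.int64(104))]
166 [(np.int64(224), np.int64(184), np.int64(
[... 629 characters left out ...]
6)), (np.int64(250), np.int64(153), np.int64(101))]
171 [(np.int64(223), np.int64(142), np.int64(93)), (np.int64(242), np.int64(147), np.int64(96)), (np.int64(120), np.int64(86), np.int64(53))]
172 [(np.int64(228), np.int64(137), np.int64(90)), (np.int64(138), np.int64(92), np.int64(58)), (np.int64(174), np.int64(119), np.int64(76))]
173 [(np.int64(178), np.int64(111), np.int64(72)), (np.int64(106), np.int64(81), np.int64(51)), (np.int64(164), np.int64(112), np.int64(71))]
top wood [734.2 -45.3] [194.8 280.1] 6.58 376
red@mouth [645.8 -55. ] [ 6.4 76.5] 7.45 53
red@seat [648.8 -55.8] [ 6.5 77.8] 7.45 53
holder top edge [493. 333.] [10.8 70.2] 9.93 48
block [493.6 335.1] [ 62.3 106.8] 8.02 98
```

```bash
python3 - <<'E'
from h import *
t=load("top0"); s=load("scene0")
im=cv2.GaussianBlur(t["image"],(3,1),0).astype(float)
G=im[...,1]
def cross(prof,th,rows):
    for i in range(len(prof)-1):
        if prof[i]>=th>prof[i+1]: return rows[i]+(prof[i]-th)/(prof[i]-prof[i+1])
def line(cols,r0,r1,th=180,z=.122):
    uv=[]
    for c in cols:
        r=cross(G[r0:r1,c],th,np.arange(r0,r1))
        if r: uv.append((c,r))
    P=plane(t,uv,z)[:,:2]; 
    f=np.polyfit(P[:,1],P[:,0],1); res=P[:,0]-np.polyval(f,P[:,1]); return f,res.std(),P,uv
fr,s1,P,_=line(range(328,348),155,176); print("slot rear",fr,s1)
ff,s2,P,uv=line(list(range(294,318))+list(range(356,376)),155,182); print("wood front",ff,s2,uv[::6])
# back edge of chest: dark above -> bright
back=[]
for c in range(290,374,3):
    r=cross(G[130:85:-1,c],120,np.arange(130,85,-1)); 
    if r: back.append((c,130-(r-130)if r>130 else r))
import itertools
uv=[]
for c in range(290,374,3):
    p=G[85:120,c]
    i=np.argmax(p>120); uv.append((c,85+i-1+(120-p[i-1])/(p[i]-p[i-1])))
P=plane(t,uv,.122); fb=np.polyfit(P[:,1],P[:,0],1); print("back",fb,(P[:,0]-np.polyval(fb,P[:,1])).std())
# sides
for nm,rng in(("left",1),("right",-1)):
    uv=[]
    for r in range(112,164,3):
        p=G[r]; 
        cols=range(270,330) if rng==1 else range(395,350,-1)
        prev=None
        for c in cols:
            if prev is not None and p[c]>=140>prev: uv.append((c-rng*(p[c]-140)/(p[c]-prev),r));break
            prev=p[c]
    P=plane(t,uv,.122); f=np.polyfit(P[:,0],P[:,1],1); print(nm,f,(P[:,1]-np.polyval(f,P[:,0])).std())
# red ends
for r in (166,167,168): print(r,[(c,im[r,c].astype(int).tolist()) for c in list(range(319,330,1))+list(range(346,354))])
E
```

```text
slot rear [-0.12112875  0.6442089 ] 0.00021945892658928264
wood front [-0.11622661  0.6305643 ] 0.0003321222259765925 [(294, np.float64(174.48717948717947)), (300, np.float64(173.64285714285714)), (306, np.float64(172.67961165048544)), (312, np.float64(172.02985074626866)), (356, np.float64(166.5321100917431)), (362, np.float64(165.67021276595744)), (368, np.float64(164.73958333333334)), (374, np.float64(164.17441860465115))]
back [-0.11583204  0.8281655 ] 0.0003385450712573384
left [0.11177701 0.01458248] 0.0002795024242723754
right [ 0.11539601 -0.27177991] 0.0004494272133457454
166 [(319, [255, 252, 196]), (320, [255, 253, 198]), (321, [253, 248, 185]), (322, [240, 223, 152]), (323, [224, 195, 125]), (324, [220, 186, 119]), (325, [212, 172, 111]), (326, [182, 134, 86]), (327, [158, 101, 64]), (328, [167, 93, 60]), (329, [187, 96, 65]), (346, [255, 135, 110]), (347, [255, 135, 110]), (348, [246, 143, 109]), (349, [236, 182, 128]), (350, [246, 234, 169]), (351, [255, 255, 196]), (352, [255, 255, 194]), (353, [255, 252, 181])]
167 [(319, [255, 252, 196]), (320, [255, 254, 197]), (321, [237, 225, 169]), (322, [205, 155, 108]), (323, [200, 105, 73]), (324, [221, 100, 74]), (325, [238, 106, 81]), (326, [244, 108, 84]), (327, [248, 110, 86]), (328, [253, 114, 92]), (329, [255, 116, 98]), (346, [255, 177, 131]), (347, [255, 181, 133]), (348, [255, 182, 132]), (349, [254, 197, 138]), (350, [255, 212, 148]), (351, [252, 202, 141]), (352, [240, 168, 116]), (353, [229, 145, 98])]
168 [(319, [255, 252, 196]), (320, [255, 254, 198]), (321, [251, 238, 180]), (322, [248, 186, 135]), (323, [251, 133, 105]), (324, [255, 119, 102]), (325, [255, 122, 104]), (326, [255, 122, 104]), (327, [255, 123, 104]), (328, [255, 125, 106]), (329, [255, 129, 108]), (346, [235, 164, 111]), (347, [236, 162, 109]), (348, [221, 141, 93]), (349, [204, 121, 78]), (350, [200, 114, 73]), (351, [204, 115, 74]), (352, [207, 118, 76]), (353, [208, 120, 77])]
```

```bash
python3 - <<'E'
import cv2
s=cv2.imread("pics/scene0.png");t=cv2.imread("pics/top0.png")
cv2.imwrite("pics/s_c.png",cv2.resize(s[180:235,265:330],None,fx=10,fy=10,interpolation=cv2.INTER_CUBIC))
cv2.imwrite("pics/t_c.png",cv2.resize(t[150:215,310:370],None,fx=9,fy=9,interpolation=0))
E
```

```text
(no output)
```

View pics/s_c.png

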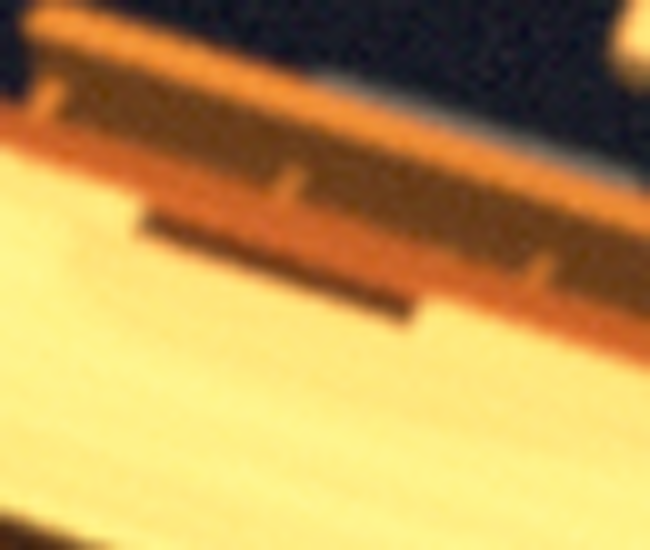

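View pics/t_c.png

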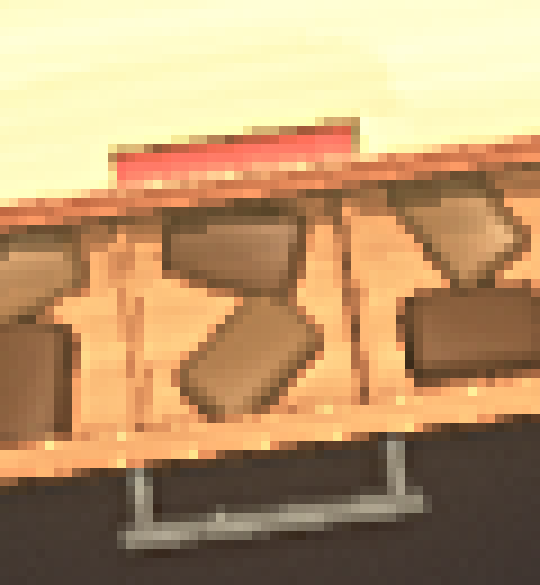

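```bash
python3 - <<'E'
from h import *
t=load("top0"); s=load("scene0")
print(tri(t,[(349.3,162.9),(322,166.4)],s,[(278.5,203),(305.7,212)]).round(4))
print("scene @ .122",plane(s,[(278.5,203),(305.7,212)],.122).round(4))
print("top @.122",plane(t,[(349.3,162.9),(322,166.4)],.122).round(4))
# handle bar z=.045 : ends in top
print("handle",plane(t,[(310+120/9,150+541/9),(310+428/9,150+503/9)],.045).round(4))
# drawer front top edge z=.076
print("board outer",plane(t,[(310+0/9-.5,150+480/9),(310+540/9-.5,150+412/9)],.076).round(4))
# holder top edge
im=t["image"].astype(int)
m=((im[...,0]>185)&(im[...,1]>130)).astype(np.uint8); m[:, :190]=0;m[:,232:]=0;m[:205]=0;m[230:]=0
ys,xs=np.nonzero(m); P=plane(t,np.c_[xs,ys],.103)[:,:2]; mu=P.mean(0); u,S,v=np.linalg.svd(P-mu); print(mu,v[0],np.degrees(np.arctan2(v[0,0],-v[0,1])),np.ptp((P-mu)@v[0]),np.ptp((P-mu)@v[1]))
hs=[(370+270/4,170+222/4),(370+384/4,170+258/4)]
print("scene holder top corners @.103",plane(s,hs,.103).round(4), plane(s,hs,.103)[:,:2].mean(0))
# bystanders
print("scoop",plane(t,[(338,233),(345,270)],.005).round(3))
print("big",plane(t,[(238,213),(263,232)],.12).round(3),"small",plane(t,[(215,249),(231,258)],.07).round(3),"talljar?",plane(t,[(207,167)],.12).round(3),"short",plane(t,[(427,169)],.085).round(3),"bluebottle",plane(t,[(169,205)],.06).round(3))
E
```

```text
[[ 0.6542 -0.0948  0.1192  0.005 ]
 [ 0.6449 -0.0133  0.1214  0.0031]]
scene @ .122 [[ 0.6549 -0.091   0.122 ]
 [ 0.6446 -0.0117  0.122 ]]
top @.122 [[ 0.6551 -0.0968  0.122 ]
 [ 0.6456 -0.0146  0.122 ]]
handle [[ 0.5169 -0.0175  0.045 ]
 [ 0.529  -0.1257  0.045 ]]
board outer [[ 0.5373  0.0252  0.076 ]
 [ 0.5584 -0.1605  0.076 ]]
[0.4932295  0.33225122] [ 0.14059487 -0.99006721] 8.082269990209875 0.07018277565445773 0.011040076401324608
scene holder top corners @.103 [[0.4986 0.2999 0.103 ]
 [0.4894 0.3728 0.103 ]] [0.49398037 0.3363456 ]
scoop [[ 0.444 -0.064  0.005]
 [ 0.325 -0.085  0.005]]
big [[0.509 0.238 0.12 ]
 [0.451 0.164 0.12 ]] small [[0.4   0.318 0.07 ]
 [0.372 0.269 0.07 ]] talljar? [[0.648 0.331 0.12 ]] short [[ 0.638 -0.338  0.085]] bluebottle [[0.538 0.464 0.06 ]]
```

```bash
cat >> h.py <<'E'
def rows(wps):
    """wps: (x,y,z,azimuth of tool z deg) -> rows from current pose"""
    from workcell import manip
    s=manip.read_state(); R=np.array(s["eef_rot"]);p=np.array(s["eef_pos"])
    a0=np.degrees(np.arctan2(R[1,2],R[0,2])); print("at",p.round(4),"az",a0.round(2),"tilt",np.degrees(np.arccos(-R[2,0])).round(2),"t",s["time_s"],"F",np.round(s["ft_force"],2),"w",s["grip_width"])
    for w in wps:
        d=R.T@(np.array(w[:3])-p); print([round(float(v)*1000,1) for v in d]+[round(((a0-w[3]+180)%360)-180,2)])
E
python3 - <<'E'
from h import *
rows([(.43,.36,.24,35),(.45,.12,.24,-30),(.46,-.079,.2,-83.4),(.48,-.0766,.077,-83.4)])
E
```

```text
at [0.2274 0.635  0.2388] az 70.3 tilt 0.09 t 0.1 F [-0.31  0.11 -0.52] w 0.08774239474849556
[-0.8, -283.5, -190.6, np.float64(35.3)]
[-0.5, -383.2, -409.9, np.float64(100.3)]
[39.8, -459.7, -593.8, np.float64(153.7)]
[162.8, -477.7, -584.6, np.float64(153.7)]
```

>>> {"fn": "send_rows", "kwargs": {
  "targets": [
    [[0, -47, -32, 9], [0, -94, -64, 18], [0, -142, -95, 27], [0, -189, -127, 36], [0, -236, -159, 45], [0, -284, -191, 54], [0, -310, -245, 63], [0, -335, -300, 72], [0, -360, -355, 81], [0, -383, -410, 90]]
  ],
  "jaw": -1,
  "grip_force": 20
}}

```text
time_s: 1.35
eef_pos: [0.4495, 0.1179, 0.2394]
eef_rot: [[-0.0, 0.342, 0.94], [-0.001, 0.94, -0.342], [-1.0, -0.001, 0.0]]
ft_force: [0.1, 0.2, 0.3]
grip_width: 0.0003
```

```bash
python3 - <<'E'
from h import *
rows([(.46,-.079,.2,-83.4),(.48,-.0766,.077,-83.4)])
E
```

```text
at [0.4495 0.1179 0.2394] az -20.0 tilt 0.09 t 1.35 F [0.13 0.21 0.28] w 0.00029752626976546495
[39.7, -181.4, 77.2, np.float64(63.4)]
[162.7, -172.1, 95.2, np.float64(63.4)]
```

>>> {"fn": "send_rows", "kwargs": {
  "targets": [
    [[5, -40, 17, 10.5], [10, -80, 34, 21], [20, -120, 51, 31.5], [30, -150, 64, 42], [40, -181, 77, 52.5], [70, -178, 83, 63], [105, -175, 90, 63.4], [135, -172, 95, 63.4], [163, -172, 95, 63.4], [163, -172, 95, 63.4]]
  ]
}}

```text
time_s: 2.6
eef_pos: [0.4783, -0.0765, 0.0752]
eef_rot: [[-0.005, 0.993, 0.115], [-0.002, 0.115, -0.993], [-1.0, -0.005, 0.001]]
ft_force: [0.0, -0.5, -1.1]
grip_width: 0.0006
```

```bash
python3 - <<'E'
from h import *
from workcell import vision
rows([(.54,-.0696,.077,-83.4),(.62,-.0604,.077,-83.4)])
for n in("scene","top"):
    c=vision.capture(n); cv2.imwrite(f"pics/{n}1.png",c["image"][:,:,::-1])
    cv2.imwrite(f"pics/{n}1z.png",cv2.resize(c["image"][90:290,270:430] if n=="top" else c["image"][100:300,200:400],None,fx=3,fy=3)[:,:,::-1])
E
```

```text
at [ 0.4783 -0.0765  0.0752] az -83.41 tilt 0.3 t 2.6 F [ 0.05 -0.52 -1.13] w 0.0005956884272516066
[-2.2, 62.1, 0.3, np.float64(-0.01)]
[-2.6, 142.6, 0.3, np.float64(-0.01)]
```

View pics/top1z.png

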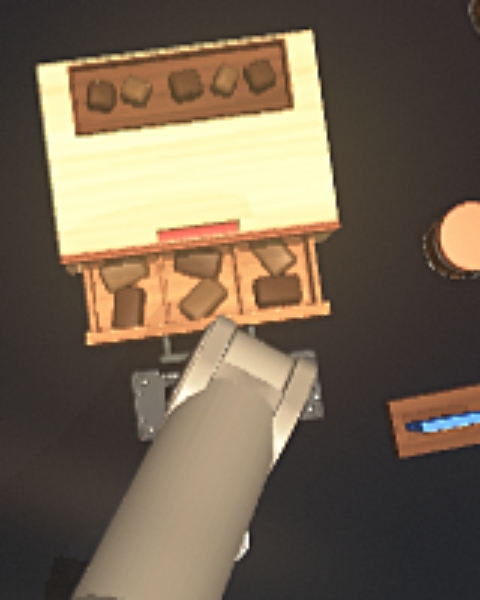

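View pics/scene1z.png

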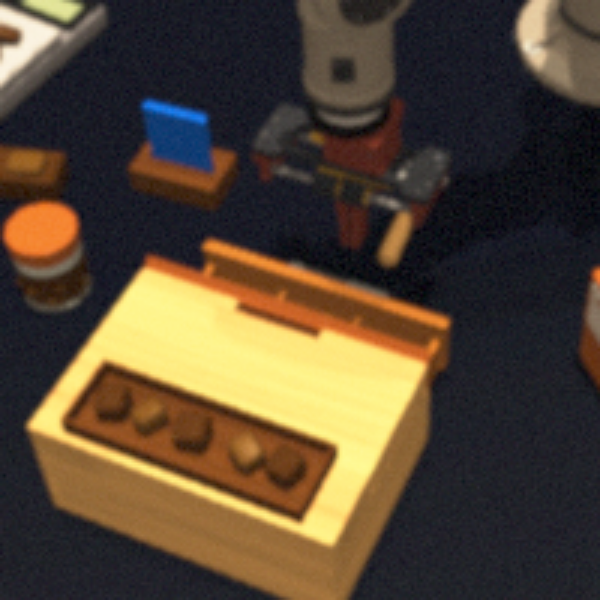

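>>> {"fn": "send_rows", "kwargs": {
  "targets": [
    [[-2, 15, 0, 0], [-2, 30, 0, 0], [-2, 42, 0, 0], [-2, 54, 0, 0], [-2, 66, 0, 0], [-2, 78, 0, 0], [-2, 90, 0, 0], [-2, 100, 0, 0], [-2, 110, 0, 0], [-2, 118, 0, 0]]
  ]
}}

```text
time_s: 3.95
eef_pos: [0.5976, -0.0631, 0.0789]
eef_rot: [[-0.001, 0.993, 0.115], [-0.002, 0.115, -0.993], [-1.0, -0.001, 0.001]]
ft_force: [-2.9, 0.2, 0.3]
grip_width: 0.0008
```

>>> {"fn": "send_rows", "kwargs": {
  "targets": [
    [[1, 5, 0, 0], [1, 10, 0, 0], [1, 14, 0, 0], [1, 18, 0, 0], [1, 21, 0, 0], [1, 21, 0, 0]]
  ]
}}

```text
time_s: 4.7
eef_pos: [0.6184, -0.0608, 0.0778]
eef_rot: [[-0.001, 0.993, 0.115], [-0.002, 0.115, -0.993], [-1.0, -0.001, 0.001]]
ft_force: [-2.5, 0.1, 1.3]
grip_width: 0.0003
```

>>> {"fn": "send_rows", "kwargs": {
  "targets": [
    [[0, 2, 0, 0], [0, 4, 0, 0], [0, 6, 0, 0], [0, 6, 0, 0]]
  ]
}}

```text
time_s: 5.2
eef_pos: [0.6183, -0.0607, 0.0776]
eef_rot: [[-0.013, 0.994, 0.113], [0.001, 0.113, -0.994], [-1.0, -0.013, -0.002]]
ft_force: [-24.5, 1.1, 19.0]
grip_width: 0.0008
```

>>> {"fn": "send_rows", "kwargs": {
  "targets": [
    [[0, -8, 0, 0], [-20, -30, 0, 0], [-50, -60, 0, 0], [-80, -90, 0, 0], [-110, -110, 0, 0], [-110, -110, 0, 0]]
  ],
  "jaw": 1
}}

```text
time_s: 5.95
eef_pos: [0.5113, -0.0734, 0.1909]
eef_rot: [[-0.007, 0.994, 0.112], [0.003, 0.112, -0.994], [-1.0, -0.007, -0.003]]
ft_force: [0.3, 0.7, 0.0]
grip_width: 0.057
```

```bash
python3 - <<'E'
from h import *
from workcell import vision
for n in("scene","top"):
    c=vision.capture(n); np.savez(f"{n}2.npz",**c)
    cv2.imwrite(f"pics/{n}2z.png",cv2.resize(c["image"][90:290,270:430] if n=="top" else c["image"][100:300,200:400],None,fx=3,fy=3)[:,:,::-1])
rows([(.45,.12,.21,-30),(.4932,.3323,.21,8),(.4932,.3323,.077,8)])
E
```

```text
at [ 0.5113 -0.0725  0.189 ] az -83.48 tilt 0.61 t 6.05 F [ 0.27 -0.08 -1.1 ] w 0.06525690415194672
[-20.0, -39.3, -198.3, np.float64(-53.48)]
[-20.2, 27.7, -404.3, np.float64(-91.48)]
[112.8, 29.1, -404.0, np.float64(-91.48)]
```

View pics/top2z.png

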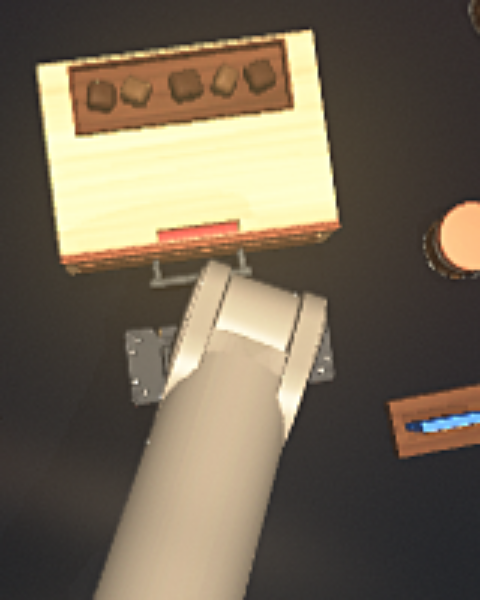

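View pics/scene2z.png

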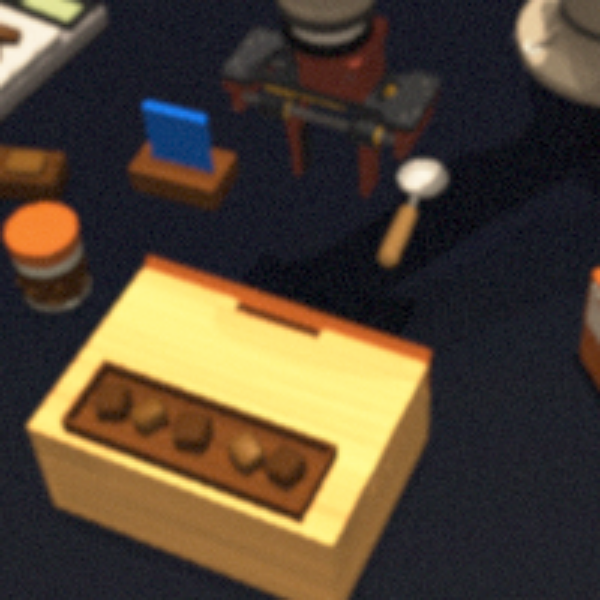

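```bash
python3 - <<'E'
from h import *
t=load("top0")
print(plane(t,[(270+152/3,90+283/3),(270+250/3,90+272/3)],.045).round(4))
E
```

```text
[[ 0.5988 -0.0101  0.045 ]
 [ 0.6091 -0.1137  0.045 ]]
```

>>> {"fn": "send_rows", "kwargs": {
  "targets": [
    [[-15, -10, -50, -10], [-20, -20, -100, -20], [-20, -30, -150, -30], [-20, -36, -198, -40], [-20, -20, -250, -50], [-20, -5, -300, -60], [-20, 10, -350, -70], [-20, 28, -404, -80], [-20, 28, -404, -90], [-20, 28, -404, -91.5]]
  ]
}}

```text
time_s: 7.3
eef_pos: [0.4933, 0.3326, 0.2079]
eef_rot: [[-0.012, -0.14, 0.99], [0.0, 0.99, 0.14], [-1.0, 0.002, -0.012]]
ft_force: [0.4, -1.4, 0.7]
grip_width: 0.0876
```

```bash
python3 - <<'E'
from h import *
from workcell import vision
for n in("scene","top"):
    c=vision.capture(n); np.savez(f"{n}3.npz",**c)
    cv2.imwrite(f"pics/{n}3z.png",cv2.resize(c["image"][150:280,140:300] if n=="top" else c["image"][120:300,360:540],None,fx=3.5,fy=3.5)[:,:,::-1])
rows([(.4932,.3323,.13,8),(.4932,.3323,.077,8)])
E
```

```text
at [0.4936 0.3313 0.2087] az 7.81 tilt 0.68 t 7.4 F [-0.45 -0.15 -0.65] w 0.08745518242822024
[78.7, 0.9, 0.6, np.float64(-0.19)]
[131.7, 0.7, 1.3, np.float64(-0.19)]
```

View pics/top3z.png

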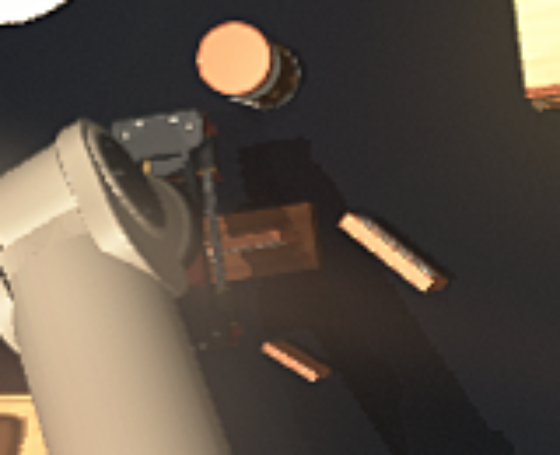

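View pics/scene3z.png

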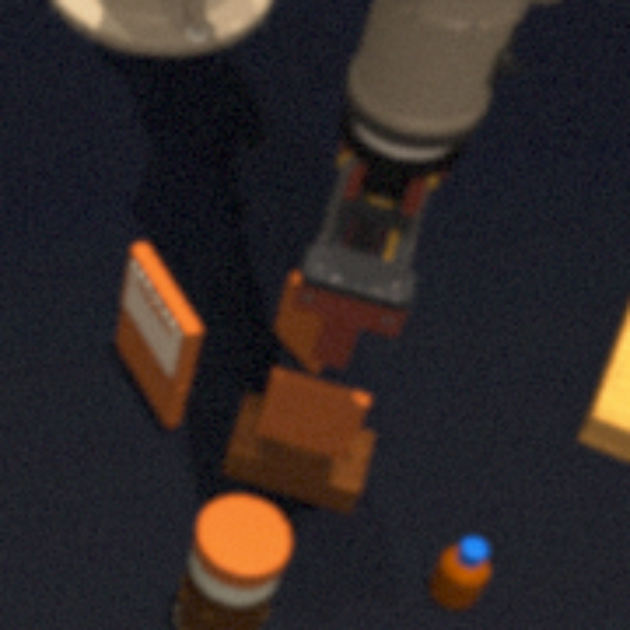

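>>> {"fn": "send_rows", "kwargs": {
  "targets": [
    [[30, 1, 0, 0], [60, 1, 0, 0], [85, 1, 0, 0], [105, 1, 0, 0], [120, 1, 0, 0], [131, 1, 0, 0], [132, 1, 0, 0], [132, 1, 0, 0]]
  ]
}}

```text
time_s: 8.4
eef_pos: [0.4923, 0.3326, 0.0772]
eef_rot: [[-0.011, -0.136, 0.991], [0.001, 0.991, 0.136], [-1.0, 0.003, -0.011]]
ft_force: [0.4, 0.4, 0.3]
grip_width: 0.0883
```

>>> {"fn": "send_rows", "kwargs": {
  "targets": [
    [[0, 0, 0, 0], [0, 0, 0, 0], [0, 0, 0, 0], [0, 0, 0, 0], [0, 0, 0, 0], [0, 0, 0, 0], [0, 0, 0, 0], [0, 0, 0, 0]]
  ],
  "jaw": -1,
  "grip_force": 12
}}

```text
time_s: 9.4
eef_pos: [0.4923, 0.3326, 0.0772]
eef_rot: [[-0.011, -0.136, 0.991], [0.001, 0.991, 0.136], [-1.0, 0.003, -0.011]]
ft_force: [0.1, 0.1, -0.4]
grip_width: 0.0112
```

>>> {"fn": "send_rows", "kwargs": {
  "targets": [
    [[0, 0, 0, 0], [0, 0, 0, 0], [-10, 0, 0, 0], [-25, 0, 0, 0], [-45, 0, 0, 0], [-70, 0, 0, 0], [-100, 0, 0, 0], [-130, 0, 0, 0], [-160, 0, 0, 0], [-160, 0, 0, 0]]
  ],
  "jaw": -1,
  "grip_force": 40
}}

```text
time_s: 10.65
eef_pos: [0.4944, 0.333, 0.2395]
eef_rot: [[-0.009, -0.136, 0.991], [0.004, 0.991, 0.136], [-1.0, 0.005, -0.009]]
ft_force: [-0.3, -0.4, -1.4]
grip_width: 0.0098
```

```bash
python3 - <<'E'
from h import *
from workcell import vision
for n in("scene","top"):
    c=vision.capture(n); np.savez(f"{n}4.npz",**c)
    cv2.imwrite(f"pics/{n}4z.png",cv2.resize(c["image"][150:280,140:300] if n=="top" else c["image"][80:300,360:540],None,fx=2.7,fy=2.7)[:,:,::-1])
rows([(.55,.14,.24,6.6),(.6448,-.0563,.24,6.6)])
E
```

```text
at [0.4931 0.3322 0.2366] az 7.82 tilt 0.73 t 10.75 F [-1.    0.41 -1.4 ] w 0.009928675043826437
[-4.2, -198.2, 30.2, np.float64(1.22)]
[-5.5, -405.5, 97.4, np.float64(1.22)]
```

View pics/scene4z.png

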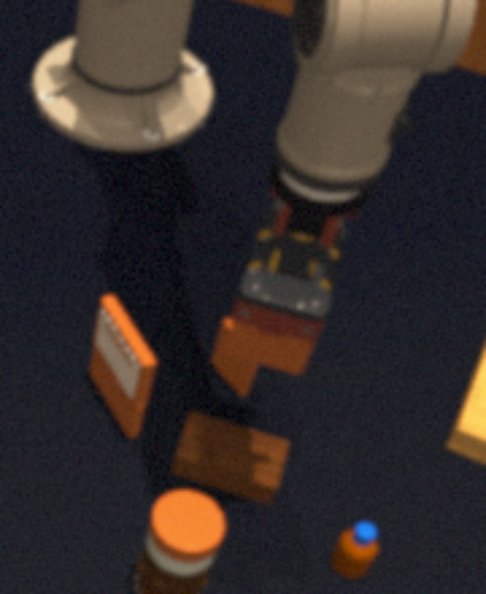

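```bash
python3 - <<'E'
from h import *
s=load("scene4"); t=load("top4")
g=np.array([.4931,.3322,.2386]); a=np.radians(7.82); X=np.array([np.cos(a),np.sin(a),0]);Y=np.array([-np.sin(a),np.cos(a),0]);Z=np.array([0,0,1.])
im=s["image"][:,:,::-1].copy(); big=cv2.resize(im[120:260,390:530],None,fx=4.2,fy=4.2,interpolation=2)
for sx in(-5,5):
    P=[g+X*sx/1000+Y*y/1000+Z*z/1000 for y,z in((-35,-70),(35,-70),(35,25),(-35,25))]
    uv=((proj(s,P)-[390,120]+.5)*4.2).astype(int); cv2.polylines(big,[uv.reshape(-1,1,2)],True,(0,255,0) if sx>0 else (255,255,0),1)
cv2.imwrite("pics/s4p.png",big)
im=t["image"][:,:,::-1]; cv2.imwrite("pics/t4p.png",cv2.resize(im[150:280,140:300],None,fx=4,fy=4,interpolation=2))
E
```

```text
(no output)
```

View pics/s4p.png

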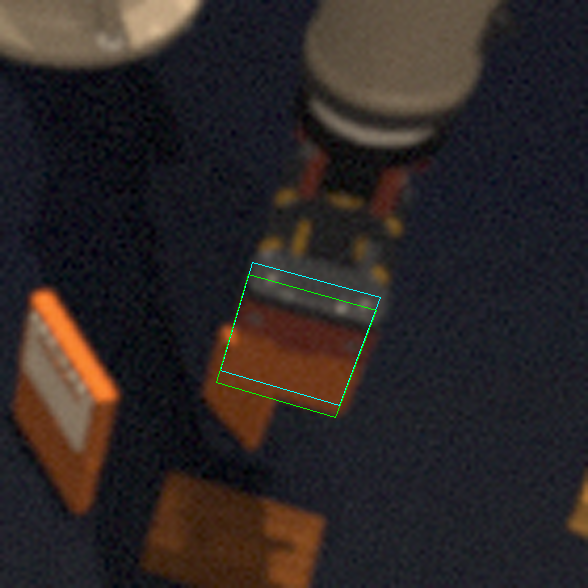

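View pics/t4p.png

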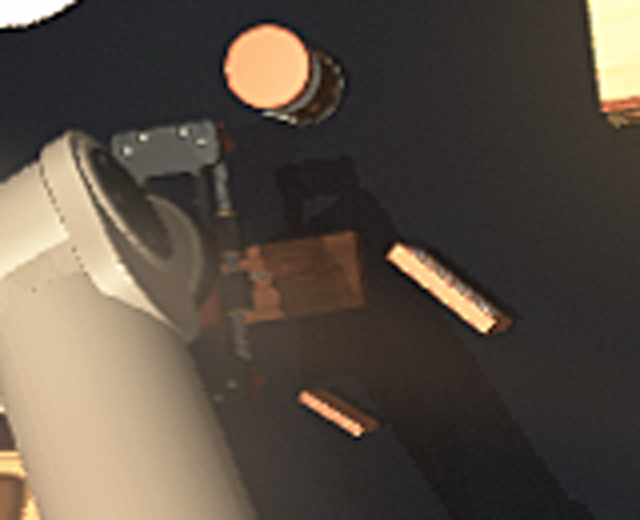

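>>> {"fn": "send_rows", "kwargs": {
  "targets": [
    [[-4, -45, 6, 0.5], [-4, -90, 13, 1.2], [-4, -140, 20, 1.2], [-4, -190, 29, 1.2], [-5, -240, 44, 1.2], [-5, -290, 60, 1.2], [-5, -335, 74, 1.2], [-5, -375, 87, 1.2], [-5, -405, 97, 1.2], [-5, -405, 97, 1.2]]
  ]
}}

```text
time_s: 12.0
eef_pos: [0.6435, -0.059, 0.2376]
eef_rot: [[-0.016, -0.111, 0.994], [-0.001, 0.994, 0.111], [-1.0, 0.001, -0.016]]
ft_force: [0.0, -0.3, -0.6]
grip_width: 0.01
```

>>> {"fn": "send_rows", "kwargs": {
  "targets": [
    [[0, 0, 0, 0], [0, 0, 0, 0], [0, 0, 0, 0]]
  ]
}}

```text
time_s: 12.38
eef_pos: [0.6432, -0.0578, 0.2374]
eef_rot: [[-0.016, -0.112, 0.994], [-0.001, 0.994, 0.112], [-1.0, 0.001, -0.016]]
ft_force: [-0.4, 0.1, -0.4]
grip_width: 0.0096
```

```bash
python3 - <<'E'
from h import *
from workcell import vision
for n in("scene","top"):
    c=vision.capture(n); np.savez(f"{n}5.npz",**c)
    cv2.imwrite(f"pics/{n}5z.png",cv2.resize(c["image"][90:220,270:400] if n=="top" else c["image"][130:280,200:350],None,fx=4,fy=4,interpolation=2)[:,:,::-1])
rows([(.6448,-.0563,.21,6.6)])
E
```

```text
at [ 0.6434 -0.0583  0.2377] az 6.41 tilt 0.9 t 12.475 F [ 0.46 -0.21 -0.86] w 0.00989438414576531
[27.6, 1.8, 2.0, np.float64(-0.19)]
```

View pics/scene5z.png

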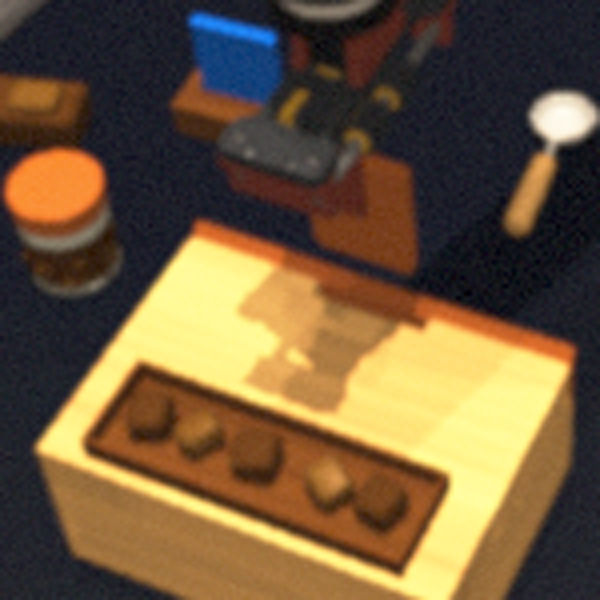

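View pics/top5z.png

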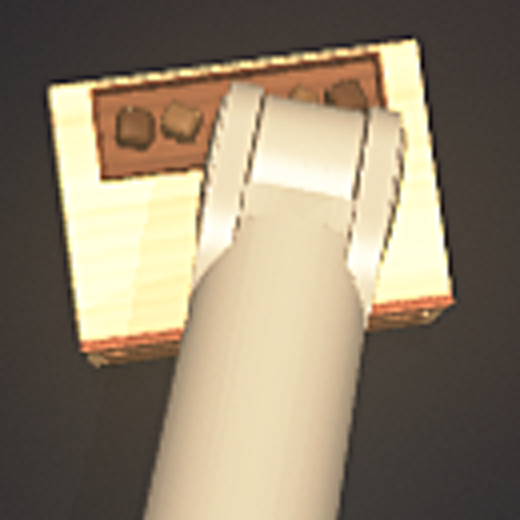

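```bash
python3 - <<'E'
from h import *
s=load("scene5")
a=np.radians(6.6); X=np.array([np.cos(a),np.sin(a)]);Y=np.array([-np.sin(a),np.cos(a)])
im=s["image"][150:210,270:310,::-1]; cv2.imwrite("pics/s5q.png",cv2.resize(im,None,fx=10,fy=10,interpolation=2))
f=plane(s,[(200+313/4-.4,130+247/4-.4),(200+414/4-.4,130+274/4-.4)],.1697)[:,:2]; print(f)
sl=plane(s,[(278.5,203),(305.7,212)],.122)[:,:2]
print("foot back in chest axes",f@X,f@Y,"slot rear",sl@X,sl@Y)
print("tcp",np.array([.6434,-.0583])@X,np.array([.6434,-.0583])@Y,"slot top est",np.array([.6448,-.0563])@X)
E
```

```text
[[ 0.65394931 -0.08868079]
 [ 0.64063296 -0.01966706]]
foot back in chest axes [0.63942272 0.63412686] [-0.16325616 -0.09316924] slot rear [0.64008741 0.63894596] [-0.1656653  -0.08568545]
tcp 0.6324352015135609 -0.13186419486161347 slot top est 0.6340557976863873
```

View pics/s5q.png

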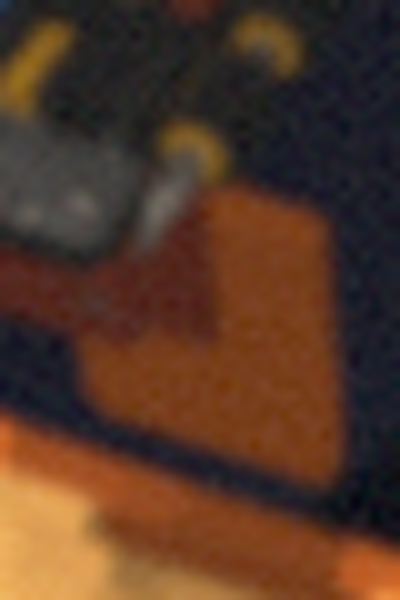

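```bash
python3 - <<'E'
from h import *
s=load("scene5"); s0=load("scene0")
a=np.radians(6.6); X=np.array([np.cos(a),np.sin(a)]);Y=np.array([-np.sin(a),np.cos(a)])
R=cv2.GaussianBlur(s["image"],(3,3),0)[...,0].astype(float)
uv=[]
for c in range(281,303):
    p=R[184:206,c]; i=None
    for k in range(len(p)-1):
        if p[k]>=70>p[k+1]: i=184+k+(p[k]-70)/(p[k]-p[k+1]);break
    uv.append((c,i))
print([(c,None if r is None else round(r,1)) for c,r in uv])
u=np.array([q for q in uv if q[1]],float)
P=plane(s,u,.1697)[:,:2]; x,y=P@X,P@Y; f=np.polyfit(y,x,1); print("foot back",f, np.polyval(f,-.126),(x-np.polyval(f,y)).std()*1000)
# slot rear in scene0: dark->bright yellow going down columns
G=cv2.GaussianBlur(s0["image"],(3,1),0)[...,1].astype(float); uv=[]
for c in range(282,304):
    r0=int(203+(c-278.5)*.33); p=G[r0-3:r0+6,c]
    m=np.argmin(p); h=(p[m]+p.max())/2
    for k in range(m,len(p)-1):
        if p[k]<=h<p[k+1]: uv.append((c,r0-3+k+(h-p[k])/(p[k+1]-p[k])));break
P=plane(s0,uv,.122)[:,:2]; x,y=P@X,P@Y; f=np.polyfit(y,x,1); print("slot rear",f,np.polyval(f,-.126),(x-np.polyval(f,y)).std()*1000)
E
```

```text
[(281, np.float64(191.6)), (282, np.float64(191.9)), (283, np.float64(192.3)), (284, np.float64(192.6)), (285, np.float64(192.8)), (286, np.float64(193.2)), (287, np.float64(193.6)), (288, np.float64(194.0)), (289, np.float64(194.3)), (290, np.float64(194.6)), (291, np.float64(194.9)), (292, np.float64(195.3)), (293, np.float64(195.6)), (294, np.float64(195.9)), (295, np.float64(196.3)), (296, np.float64(196.6)), (297, np.float64(196.9)), (298, np.float64(197.3)), (299, np.float64(197.7)), (300, np.float64(198.0)), (301, np.float64(198.1)), (302, np.float64(197.9))]
foot back [-0.01154512  0.63527402] 0.6367287011444741 0.4559806340374402
slot rear [-0.01374193  0.6386012 ] 0.6403326799350517 0.07198353856517006
```

```bash
python3 - <<'E'
from h import *
a=np.radians(6.6); X=np.array([np.cos(a),np.sin(a)]);Y=np.array([-np.sin(a),np.cos(a)])
p=np.array([.6434,-.0583])+X*.0013+Y*.0021
print(p); rows([(*p,z,6.6) for z in(.22,.20,.185,.17,.16)])
E
```

```text
[ 0.64445002 -0.0560645 ]
at [ 0.6434 -0.0583  0.2377] az 6.41 tilt 0.9 t 12.475 F [ 0.46 -0.21 -0.86] w 0.00989438414576531
[17.7, 2.1, 1.5, np.float64(-0.19)]
[37.6, 2.0, 1.9, np.float64(-0.19)]
[52.6, 2.0, 2.1, np.float64(-0.19)]
[67.6, 2.0, 2.3, np.float64(-0.19)]
[77.6, 2.0, 2.5, np.float64(-0.19)]
```

>>> {"fn": "send_rows", "kwargs": {
  "targets": [
    [[10, 2, 1.5, 0], [20, 2, 1.6, 0], [30, 2, 1.8, 0], [36, 2, 1.9, 0], [40, 2, 2, 0], [40, 2, 2, 0]]
  ]
}}

```text
time_s: 13.22
eef_pos: [0.6445, -0.0562, 0.1974]
eef_rot: [[-0.016, -0.111, 0.994], [-0.001, 0.994, 0.111], [-1.0, 0.001, -0.016]]
ft_force: [0.1, 0.0, -0.9]
grip_width: 0.0099
```

```bash
python3 - <<'E'
from h import *
from workcell import vision
for n in("scene",):
    c=vision.capture(n); np.savez(f"{n}6.npz",**c)
    cv2.imwrite(f"pics/{n}6z.png",cv2.resize(c["image"][170:230,260:330],None,fx=9,fy=9,interpolation=2)[:,:,::-1])
rows([(.64445,-.0561,z,6.6) for z in(.185,.17,.16)])
E
```

```text
at [ 0.6446 -0.0562  0.1977] az 6.4 tilt 0.9 t 13.275 F [-0.22  0.59 -0.64] w 0.009584612004272018
[12.7, 0.1, 0.0, np.float64(-0.2)]
[27.7, 0.1, 0.2, np.float64(-0.2)]
[37.7, 0.0, 0.4, np.float64(-0.2)]
```

View pics/scene6z.png

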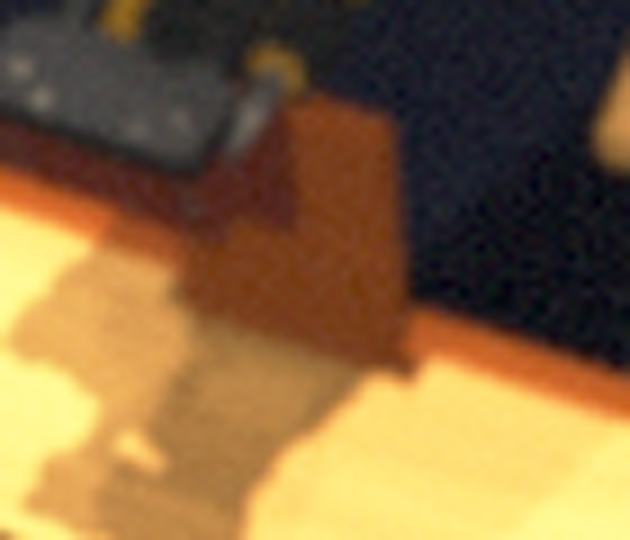

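>>> {"fn": "send_rows", "kwargs": {
  "targets": [
    [[3, 0, 0, 0], [6, 0, 0, 0], [9, 0, 0, 0], [12, 0, 0, 0], [14, 0, 0, 0], [14, 0, 0, 0]]
  ]
}}

```text
time_s: 14.02
eef_pos: [0.6443, -0.0562, 0.1835]
eef_rot: [[-0.016, -0.111, 0.994], [-0.001, 0.994, 0.111], [-1.0, 0.001, -0.016]]
ft_force: [0.5, 0.2, -0.2]
grip_width: 0.01
```

>>> {"fn": "send_rows", "kwargs": {
  "targets": [
    [[3, 0, 0, 0], [6, 0, 0.1, 0], [9, 0, 0.1, 0], [11, 0, 0.2, 0], [11, 0, 0.2, 0]]
  ]
}}

```text
time_s: 14.65
eef_pos: [0.6443, -0.0562, 0.1723]
eef_rot: [[-0.016, -0.111, 0.994], [-0.001, 0.994, 0.111], [-1.0, 0.001, -0.016]]
ft_force: [-0.1, 0.6, -0.8]
grip_width: 0.0095
```

>>> {"fn": "send_rows", "kwargs": {
  "targets": [
    [[2, 0, 0, 0], [4, 0, 0, 0], [6, 0, 0.1, 0], [6, 0, 0.1, 0]]
  ]
}}

```text
time_s: 15.15
eef_pos: [0.6443, -0.0562, 0.1665]
eef_rot: [[-0.016, -0.111, 0.994], [-0.001, 0.994, 0.111], [-1.0, 0.001, -0.016]]
ft_force: [-0.8, 0.6, 3.1]
grip_width: 0.0102
```

Spring contact (~4 N), as expected. Continue to the stop.

>>> {"fn": "send_rows", "kwargs": {
  "targets": [
    [[1.5, 0, 0, 0], [3, 0, 0, 0], [4, 0, 0.1, 0], [5, 0, 0.1, 0], [5, 0, 0.1, 0]]
  ]
}}

```text
time_s: 15.78
eef_pos: [0.6443, -0.0562, 0.1617]
eef_rot: [[-0.016, -0.111, 0.994], [-0.001, 0.994, 0.111], [-1.0, 0.001, -0.016]]
ft_force: [-2.3, 1.2, 5.9]
grip_width: 0.0098
```

>>> {"fn": "send_rows", "kwargs": {
  "targets": [
    [[1, 0, -0.2, 0], [2, 0, -0.2, 0], [2.5, 0, -0.2, 0], [2.5, 0, -0.2, 0]]
  ]
}}

```text
time_s: 16.27
eef_pos: [0.6444, -0.0563, 0.161]
eef_rot: [[-0.015, -0.111, 0.994], [0.0, 0.994, 0.111], [-1.0, 0.002, -0.015]]
ft_force: [-6.4, 1.9, 16.1]
grip_width: 0.0098
```

>>> {"fn": "send_rows", "kwargs": {
  "targets": [
    [[1.2, 0, -0.2, 0], [1.2, 0, -0.2, 0], [1.2, 0, -0.2, 0], [1.2, 0, -0.2, 0], [1.2, 0, -0.2, 0], [1.2, 0, -0.2, 0], [1.2, 0, -0.2, 0], [1.2, 0, -0.2, 0]]
  ]
}}

```text
time_s: 17.27
eef_pos: [0.6443, -0.0563, 0.1611]
eef_rot: [[-0.015, -0.111, 0.994], [0.001, 0.994, 0.111], [-1.0, 0.002, -0.015]]
ft_force: [-4.3, -0.0, 12.4]
grip_width: 0.01
```

```bash
python3 - <<'E'
from h import *
from workcell import vision
for n in("scene","top"):
    c=vision.capture(n); np.savez(f"{n}7.npz",**c)
    cv2.imwrite(f"pics/{n}7z.png",cv2.resize(c["image"][170:230,260:330] if n=="scene" else c["image"][90:220,150:450],None,fx=9 if n=="scene" else 2.6,fy=9 if n=="scene" else 2.6,interpolation=2)[:,:,::-1])
cv2.imwrite("pics/scene7f.png",load("scene7")["image"][:,:,::-1])
rows([])
E
```

```text
at [ 0.6443 -0.0563  0.1611] az 6.39 tilt 0.85 t 17.375 F [-4.48  0.59 12.54] w 0.009767475353039764
```

View pics/scene7z.png

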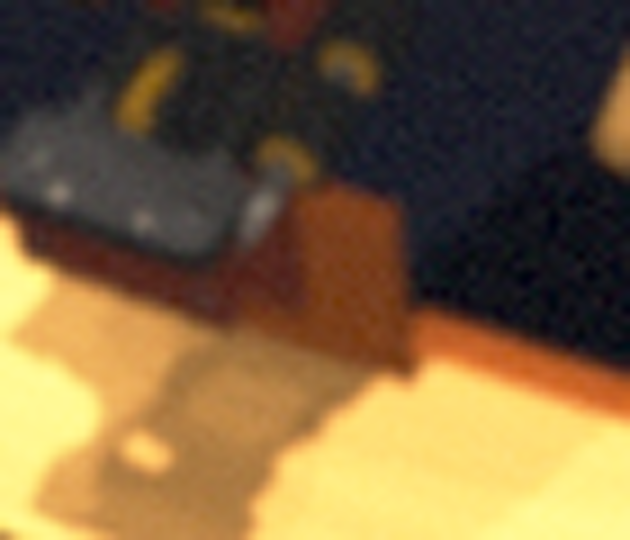

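View pics/scene7f.png

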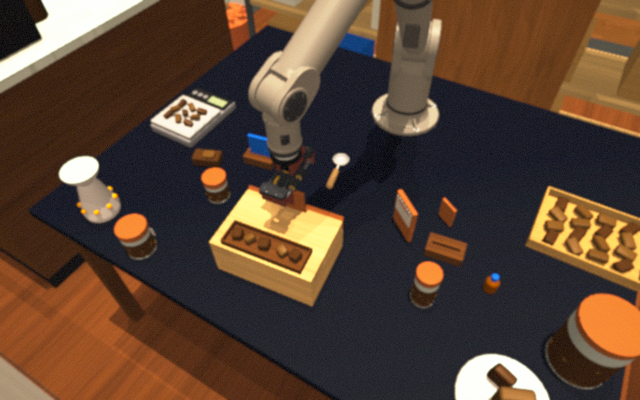

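```bash
python3 - <<'E'
from h import *
s=load("scene7")
for z in(.1974+.027,.161+.027): print(proj(s,[(.6443-.115*.035,-.0562+.035,z)]))
print((395/9+260,120/9+170),(400/9+260,200/9+170))
E
```

```text
[[301.64512775 183.42073662]]
[[302.33400642 193.09149273]]
(303.8888888888889, 183.33333333333334) (304.44444444444446, 192.22222222222223)
```

View pics/top7z.png

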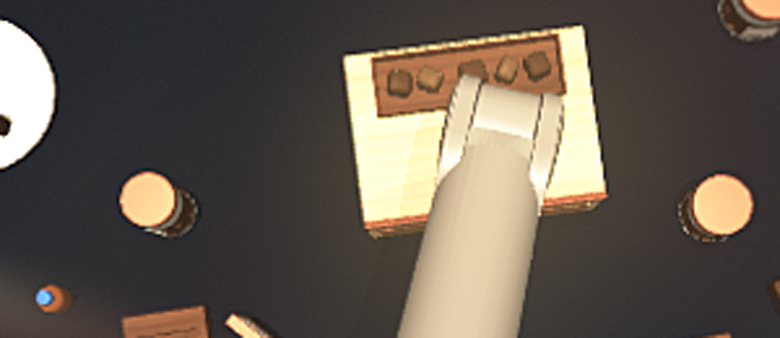

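```bash
python3 - <<'E'
from h import *
from workcell import manip
rows([]); print(manip.job_done()); rows([])
E
```

```text
at [ 0.6443 -0.0563  0.1611] az 6.39 tilt 0.85 t 17.375 F [-4.48  0.59 12.54] w 0.009767475353039764
the job is handed in; nothing more can be done
None
the job is handed in; nothing more can be done
```

The drawer is shut, and the copper holder (the middle-sized one) is behind the lip, held against the stop with its label outwards. I handed the job in at 17.4 s; no verdict was reported.

- **Drawer:** I pushed on its front board, above the handle. It stopped hard at about 25 N, and the handle had moved 81 mm. It still looked shut in the last top picture.
- **Seat:** The force rose to about 4 N where the seat should begin, then to about 6.6 N roughly 5 mm further down. After that it jumped to 16 N with almost no more movement, which is the stop.
- **Final hold:** I eased off to a steady push of about 12.5 N at 40 N grip. The TCP height puts the foot about 29 mm below the mouth. The tool leans 0.85°, and about 4.5 N pulls sideways on it, probably from the holder touching a slot wall.
- **Other goods:** The goods I could see in the last pictures looked where they had been, by eye and not measured. The arm partly hid the blue holder in the last scene picture.

**Disagreements:**
- The two cameras differed by about 4 mm in y. I aligned the holder to the slot within one camera's view, and it went in without any contact force before the seat.
- The holder's top edge moved 8.9 px in the picture against 9.7 px expected. That is within my reading error, but a slip of up to about 3 mm in the grip can't be ruled out from the picture alone. I relied on the force readings, which matched the full spring travel.

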